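Read-out of a notched welding filter plate

TASK

Find the filter plate with the small notched corner in the rack (the notch marks its frosted end), take it out by its other, clear end and hold it with the frosted end over the middle of the log book, a hand's length or so (15 to 25 cm) above the table, the frosted label side turned up: level, or sloping no more than about 45 degrees. Leave the un-notched plate in the rack and the other things alone, and finish still holding the plate there, steady, with the fingers off the frosted end.

Things in the scene. Friction and masses are not known exactly. Their poses are not given: they have to be found in the camera images.
- filter_center (a point): centre of the notched filter plate, a dark green filter in a grey frame, 110 mm long (its x) x 8 mm thick (its y) x 56 mm high (its z, up at the start), about 90 g, standing on a long edge in a rack slot with 20 mm of its height in the slot. Its frosted end is at +x: the last 28 mm, with a pale label of three dark bars on the +y face only. The 12 mm square notch is cut from the corner at +x, +z: at the start the upper left corner as one looks at the label face
- filter_label (a point): centre of the frosted label: 41 mm from filter_center along the plate's +x, on its +y face; same axes as filter_center
- spare_center (a point): centre of the other plate in the rack: same size and colour, no notch, no frosted end; same axes (x long, y thick, z up). It stays in the rack
- plate_rack: fixed dark steel rack, 134 x 130 mm, origin at the centre of its underside , turned any way. Base 12 mm thick (the plates stand on it, so their tops are 68 mm above the table); two slots along its x axis at y = +45 and -45 mm, 10 mm wide, made by ribs that reach 33 mm above the table; the ribs are only within 18 mm of the ends of each plate (more than 40 mm from its middle), the middle of each plate is open on both sides
- book_top (a point): middle of the top cover of the green closed log book, 144 x 99 x 12 mm, fixed flat on the table, cover 12 mm above the table
- tape: yellow and black tape measure, 33 x 81 x 64 mm, loose bystander, origin at its underside
- magnet: red triangular welding magnet, 66 x 96 x 17 mm, loose bystander, origin at its underside
Things that resemble listed ones, but are neither listed nor needed, are in the scene too. Leave any orange or yellow look-alike of the part that bears filter_center alone.

How it is judged:
On the way:
1. the notched plate is lifted clear of the rack (height (world z) of filter_center above 0.09 m), for 0.2 s.
At the end, for the whole second after the job is handed in: Fingers hold the notched plate (over 1 N) at rest, gripped over 28 mm from the label centre; label centre within 45 mm of the book's middle seen from above and 110 to 300 mm above the table; label face up within 55 degrees; the other plate still in the rack (within 75 mm of its origin) (horizontal distance between filter_label and book_top below 0.045 m and height (world z) of filter_label between 0.11 and 0.3 m and angle between filter_label's own y axis and vertical below 0.96 rad and contact force between the fingers and filter above 1 N and distance between the grasp point and filter_label above 0.028 m and linear speed of filter below 0.03 m/s and distance between spare_center and plate_rack below 0.075 m); the arm keeps its last pose, push and grip.
It fails at once if the un-notched plate is pulled up or pushed about (distance of spare_center from where it was at the start of the episode above 0.02 m).
It fails at once if the tape measure is moved (distance of tape from where it was at the start of the episode above 0.02 m).
It fails at once if the magnet is moved (distance of magnet from where it was at the start of the episode above 0.02 m).
It also fails if it takes over 35 s, if anything falls off the work surface, if the arm or the gripper's body presses on something with over 40 N, if the wrist force passes 120 N, or if a joint passes its speed limit or range.

ROBOT

A 6-joint arm with a two-finger parallel gripper is mounted at the origin on a cart in front of the work surface, level with it; the furniture and walls round the work are solid. World frame = base frame: x ahead of the robot, y to its left, z up, the work surface at z = 0. Lengths are in m, angles in rad, forces in N, time in s.
With the tool pointing down it reaches from about 0.225 to 0.875 m from the base axis. Payload 3.4 kg.
Tool frame: the origin (TCP) lies at the very end of the fingers, on their centre line; the grasp point (between the pads) lies 19 mm behind it; z points along the fingers, y is the direction in which the jaws open and shut (so a half turn about z gives the same grasp; the last joint's range is limited). The gripper opens to 85 mm and grips with 20 to 120 N. Pads are 22 mm wide; open, the fingers measure 114 mm over their backs; the gripper's body (76 mm by 85 mm) begins 54 mm behind the grasp point. The pads swing forward as they close: fully open they stand 13 mm farther back than shut.
Start: joints at [-1.224, 0.276, 1.505, -0, 1.361, -0.121], TCP at [0.259, -0.513, 0.231] pointing down, gripper open.
Joint ranges: [-2.89, 2.89], [-0.75, 2.08], [0.22, 2.7], [-1.18, 4.32], [0.11, 2.71], [-2.7, 2.7]. Speed limits (rad/s): [2.57, 2.57, 3.14, 3.14, 3.14, 3.14].

INTERFACE

Orientations are given as a rotation vector (axis times angle).
In Python, from station import r gives the robot as it stands. The module is installed in compiled form; this text tells all that it offers.
- The arm moves only by the tool arm_command, never from a script. Its argument "commands" is a list of rows, each a list of 7 numbers: the shift along the tool's x, y, z in mm, then the turn, a rotation vector about the tool's x, y, z in degrees, then the finger opening in mm, from 0 to 85.4. In form: [[x, y, z, ax, ay, az, grip], ...]. A call has 1 to 20 rows; each row is the pose to reach, as a shift and turn from the pose commanded when the call began, along the tool's axes at that moment; what a row does not reach only later rows make up. A row lasts 1/10 s, in which the tool goes at most 50 mm and 8.59 degrees, less where a joint would pass 70% of its speed; a pose out of reach is approached as far as the arm can. A call with a gripper value outside its range is refused whole. The fingers move at their own pace and stop on an object; the grip force is fixed at half the most. Time passes only in rows, so rows that repeat a pose let the fingers close. It gives the time, the measured TCP pose, the force and the opening at its end, in the units of the state.
- r.get_state(): the state, without advancing time (a new reading comes with each control period).
- r.capture(name): name is "scene" or "top" or "wrist"; returns the picture (400x640x3 uint8, red, green, blue); there is no depth.
- r.calibration(name): a dict with "K" (3x3 intrinsics, pixels), "D" ([k1, k2, p1, p2, k3] as OpenCV has them; the pictures are not rectified), "R" (3x3) and "t" (3): a world point X has camera coordinates R X + t; the wrist camera has in their place "tool_from_camera" (4x4, takes a point from camera to tool coordinates, whose origin is the TCP and whose axes are the flange's). Camera axes: x right, y down, z forward; pixel columns grow to the right and rows downward; lengths in m; the calibration is good to about 2 mm. A picture is of the moment at which its call begins: read the wrist's pose just before it. calibration takes no time and is no camera call.
- r.job_done(): hands the job in, once; it reports no verdict.
The state is a dict: "time": time; "joints": joint angles; "dq": joint speeds; "effort": joint torques, N m; "position": TCP position; "tcp_rot": TCP orientation; "contact_force": force on the tool from outside, world axes, zero at the start; "moment": the same for the moment, N m; "opening": opening from 0.0 (shut) to 1.0 (fully open).
Only numpy, scipy, OpenCV 4.12 (cv2) and the standard library are available. Lean on these libraries where they do the work, as an engineer would, in place of code of your own. Each camera call takes 0.05 s, during which the arm holds its last target.

## Working session

There is one attempt and no reset: what is moved stays moved. The work goes in short steps, Python scripts to look and compute and a tool call to move; the robot and the scene stay as the last step left them, time stands still between calls to the robot, and variables do not carry over. Pictures are saved under pics/ and viewed, and the job is handed in when it is done.

Besides the shell and the picture viewer there is one more tool, called after "Request:" as a command line: name --pt "numbers of a row" for each row, then --argument value for the rest. arm_command: Moves the arm, as the interface text tells. Its arguments: {"type":"object","properties":{"commands":{"type":"array","items":{"type":"array","items":{"type":"number"}}}},"required":["commands"]}

```bash
mkdir -p pics; python3 - <<'E'
from station import r
import cv2,numpy as np
for n in ("scene","top","wrist"):
    s=r.get_state()
    im=r.capture(n); cv2.imwrite(f"pics/{n}0.png",im[...,::-1])
    c=r.calibration(n); print(n,{k:np.round(v,4).tolist() for k,v in c.items()})
print({k:np.round(v,4).tolist() for k,v in s.items()})
E
```

```text
scene {'K': [[447.9125, 0.0, 324.1565], [0.0, 447.9125, 199.5608], [0.0, 0.0, 1.0]], 'D': [-0.006, 0.0, 0.0, 0.0, 0.0], 'R': [[-0.5755, -0.8176, 0.0171], [-0.5919, 0.402, -0.6986], [0.5643, -0.4122, -0.7153]], 't': [0.5386, 0.3343, 1.1636]}
top {'K': [[373.261, 0.0, 317.7698], [0.0, 373.261, 203.8869], [0.0, 0.0, 1.0]], 'D': [0.0308, 0.0, 0.0, 0.0, 0.0], 'R': [[-0.0179, -0.9997, -0.0181], [-0.9985, 0.0189, -0.0521], [0.0525, 0.0171, -0.9985]], 't': [0.2188, 0.6082, 0.9781]}
wrist {'K': [[315.9204, 0.0, 314.4114], [0.0, 315.9204, 204.1968], [0.0, 0.0, 1.0]], 'D': [-0.0063, 0.0, 0.0, 0.0, 0.0], 'tool_from_camera': [[0.0017, -0.9599, -0.2802, 0.0713], [1.0, 0.0016, 0.0009, 0.0006], [-0.0004, -0.2802, 0.9599, -0.1428], [0.0, 0.0, 0.0, 1.0]]}
{'time': 0.1, 'joints': [-1.224, 0.2765, 1.506, 0.0, 1.3607, -0.121], 'dq': [-0.0002, -0.0023, -0.0029, -0.0001, 0.0013, 0.0006], 'effort': [0.0005, -41.7704, -24.6405, -0.0003, 0.0058, -0.0], 'position': [0.2591, -0.5128, 0.2305], 'tcp_rot': [-3.0545, -0.7278, 0.0003], 'contact_force': [-1.2026, -0.2263, -0.49], 'moment': [0.0377, 0.0701, 0.0211], 'opening': 1.0007}
```

View pics/scene0.png

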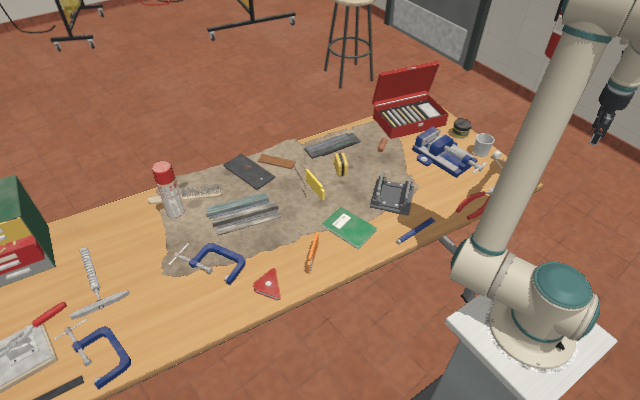

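View pics/top0.png

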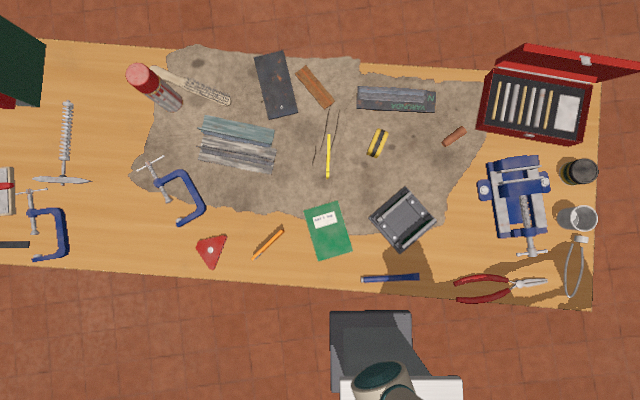

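View pics/wrist0.png

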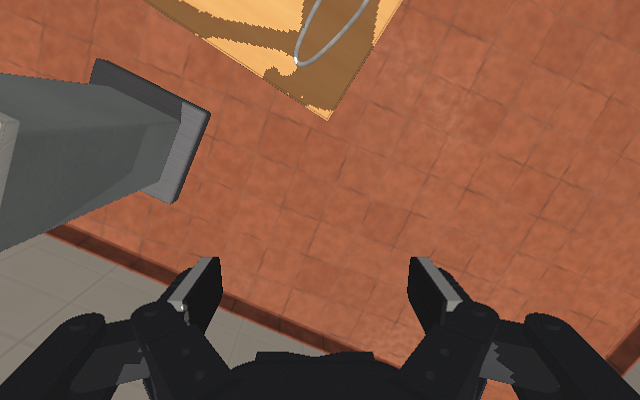

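The rack is at about (403,220) in top and (393,195) in scene. The yellow plate at top (328,155) is the look-alike to leave alone, the book is at top (328,230), and the tape at top (377,143). I'll enlarge the rack next.

```bash
python3 - <<'E'
import cv2,numpy as np
a=cv2.imread("pics/top0.png")[175:265,290:450]; b=cv2.imread("pics/scene0.png")[165:225,340:440]
a=cv2.resize(a,(780,439),interpolation=cv2.INTER_CUBIC)
b=cv2.resize(b,(780,468),interpolation=cv2.INTER_CUBIC)
cv2.imwrite("pics/ca.png",a);cv2.imwrite("pics/cb.png",b)
E
```

```text
(no output)
```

View pics/ca.png

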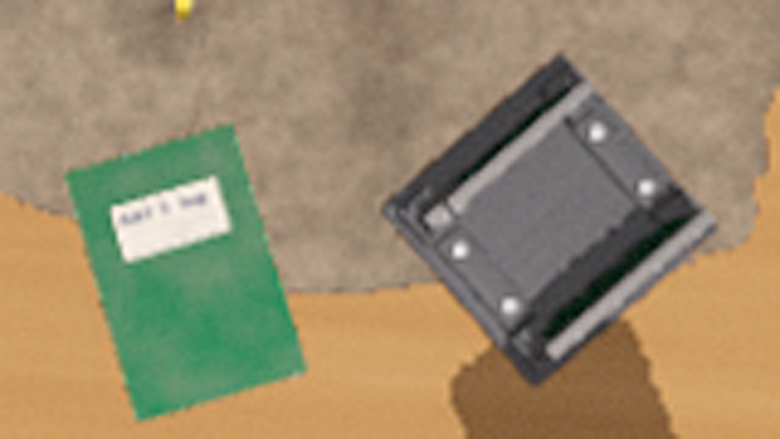

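View pics/cb.png

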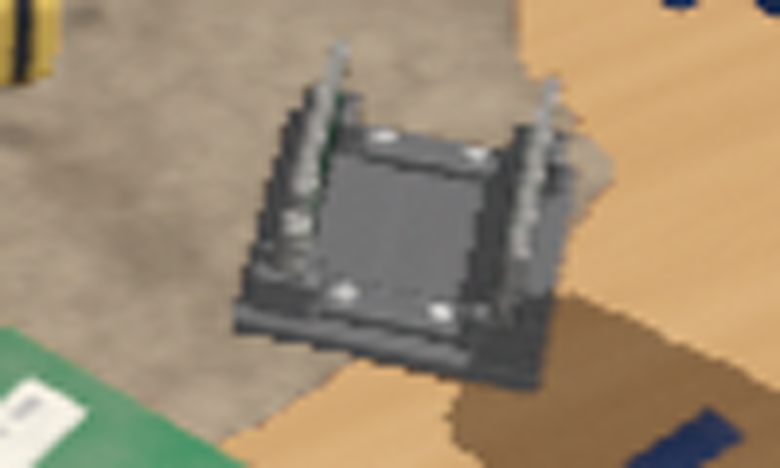

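```bash
cat > h.py <<'E'
import numpy as np,cv2
from scipy.spatial.transform import Rotation as Ro
from station import r
def ray(c,uv,z,pose=None):
    K,D=np.array(c["K"]),np.array(c["D"])
    p=cv2.undistortPoints(np.array([[uv]],float),K,D)[0,0]
    d=np.array([p[0],p[1],1.])
    if "R" in c:
        R=np.array(c["R"]);t=np.array(c["t"]);o=-R.T@t;d=R.T@d
    else:
        T=np.array(c["tool_from_camera"]);Rt=Ro.from_rotvec(pose[1]).as_matrix()
        o=Rt@T[:3,3]+pose[0];d=Rt@T[:3,:3]@d
    return o+d*(z-o[2])/d[2]
def proj(c,X,pose=None):
    K,D=np.array(c["K"]),np.array(c["D"]);X=np.array(X,float)
    if "R" in c: Xc=np.array(c["R"])@X+np.array(c["t"])
    else:
        T=np.array(c["tool_from_camera"]);Rt=Ro.from_rotvec(pose[1]).as_matrix()
        Xc=T[:3,:3].T@(Rt.T@(X-pose[0])-T[:3,3])
    return cv2.projectPoints(Xc.reshape(1,3),np.zeros(3),np.zeros(3),K,D)[0].ravel()
E
python3 - <<'E'
from h import *
c=r.calibration("top")
f=lambda u,v:(290+(u+.5)/4.875-.5,175+(v+.5)/4.875-.5)
def P(n,u,v,z): print(n,np.round(ray(c,f(u,v),z),4))
for n,u,v in [("corner top",560,55),("left",383,210),("bottom",538,385),("right",715,225)]: P(n,u,v,.02)
for n,u,v in [("A l",430,215),("A r",590,88),("B l",552,350),("B r",710,222)]: P(n,u,v,.068)
im=cv2.imread("pics/top0.png");h=cv2.cvtColor(im,cv2.COLOR_BGR2HSV)
m=cv2.inRange(h,(60,90,60),(90,255,255));m[:190]=0;m[:,:295]=0;m[:,360:]=0;m[270:]=0
cn=max(cv2.findContours(cv2.morphologyEx(m,cv2.MORPH_CLOSE,np.ones((9,9))),0,2)[0],key=cv2.contourArea)
b=cv2.minAreaRect(cn);print(b);print([np.round(ray(c,q,.012),4) for q in cv2.boxPoints(b)],ray(c,b[0],.012))
E
```

```text
corner top [ 0.6555 -0.0234  0.02  ]
left [0.5729 0.0747 0.02  ]
bottom [ 0.4772 -0.0061  0.02  ]
right [ 0.5617 -0.1036  0.02  ]
A l [0.5693 0.0562 0.068 ]
A r [ 0.6335 -0.0279  0.068 ]
B l [ 0.4989 -0.0043  0.068 ]
B r [ 0.5632 -0.0869  0.068 ]
((327.5780029296875, 230.4266357421875), (52.10575485229492, 35.72692108154297), 73.3007583618164)
[array([0.5952, 0.2477, 0.012 ]), array([0.621 , 0.1554, 0.012 ]), array([0.4872, 0.1184, 0.012 ]), array([0.4616, 0.2099, 0.012 ])] [0.54095218 0.18275984 0.012     ]
```

```bash
cat >> h.py <<'E'
def cur():
    s=r.get_state(); return np.array(s["position"]),np.array(s["tcp_rot"])
def delta(p,Rm,base=None):
    p0,v0=base or cur(); R0=Ro.from_rotvec(v0).as_matrix()
    return np.round(R0.T@(np.array(p)-p0)*1000,1), np.round(np.degrees(Ro.from_matrix(R0.T@Rm).as_rotvec()),2)
def toolR(x,z):
    z=np.array(z,float);z/=np.linalg.norm(z);x=np.array(x,float);x-=z*(x@z);x/=np.linalg.norm(x)
    return np.stack([x,np.cross(z,x),z],1)
E
python3 - <<'E'
from h import *
p,v=cur();print(Ro.from_rotvec(v).as_matrix().round(3))
u=np.array([.607,-.795,0])
c=r.calibration("wrist")
for sg in (1,-1):
  R=toolR(sg*u,[0,0,-1])
  for P in ([.54,.0,.25],):
    print(sg,delta(P,R),[proj(c,X,(np.array(P),Ro.from_matrix(R).as_rotvec())).round(0) for X in ([.6555,-.023,.02],[.573,.075,.02],[.477,-.006,.02],[.562,-.104,.02])])
E
```

```text
[[ 0.893  0.451 -0.   ]
 [ 0.451 -0.893  0.001]
 [ 0.    -0.001 -1.   ]]
1 (array([ 481.9, -331.1,  -18.8]), array([-7.000e-02,  5.000e-02,  7.944e+01])) [array([244.,  96.]), array([255., 206.]), array([357., 201.]), array([355.,  89.])]
-1 (array([ 481.9, -331.1,  -18.8]), array([-5.0000e-02, -8.0000e-02, -1.0056e+02])) [array([375., 243.]), array([375., 141.]), array([268., 146.]), array([278., 248.])]
```

Request:
arm_command --pt "482 -331 -19 0 0 -100 85" --pt "482 -331 -19 0 0 -100 85" --pt "482 -331 -19 0 0 -100 85" --pt "482 -331 -19 0 0 -100 85" --pt "482 -331 -19 0 0 -100 85" --pt "482 -331 -19 0 0 -100 85" --pt "482 -331 -19 0 0 -100 85" --pt "482 -331 -19 0 0 -100 85" --pt "482 -331 -19 0 0 -100 85" --pt "482 -331 -19 0 0 -100 85" --pt "482 -331 -19 0 0 -100 85" --pt "482 -331 -19 0 0 -100 85" --pt "482 -331 -19 0 0 -100 85" --pt "482 -331 -19 0 0 -100 85" --pt "482 -331 -19 0 0 -100 85" --pt "482 -331 -19 0 0 -100 85"

```text
time: 1.75
position: [0.5396, -0.0017, 0.2502]
tcp_rot: [-1.409, -2.807, 0.001]
contact_force: [0.8, 0.4, -0.5]
opening: 1.0
```

```bash
python3 - <<'E'
from h import *
print(r.get_state())
p,v=cur()
im=r.capture("wrist"); cv2.imwrite("pics/wrist1.png",im[...,::-1])
np.save("pose1.npy",np.array([p,v]))
cv2.imwrite("pics/w1c.png",cv2.resize(im[110:270,210:430,::-1],(770,560),interpolation=cv2.INTER_CUBIC))
E
```

```text
{'time': 1.75, 'joints': array([-1.31691467e-01,  2.12497972e-01,  1.54525062e+00, -5.02661490e-04,
        1.38427073e+00, -7.71849096e-01]), 'dq': array([-0.00422721, -0.00161044, -0.00338236,  0.00163625, -0.00024814,
       -0.00086514]), 'effort': array([ 3.49145075e-01, -3.78442526e+01, -2.48020399e+01,  1.98167015e-02,
        2.85053520e-04,  9.79393844e-04]), 'position': array([ 0.53964117, -0.00165528,  0.25022097]), 'tcp_rot': array([-1.40941907e+00, -2.80742314e+00,  9.52473478e-04]), 'contact_force': array([ 0.84782003,  0.39163414, -0.5430072 ]), 'moment': array([ 0.01028619, -0.00544409, -0.0009194 ]), 'opening': 0.9996894313612064}
```

View pics/w1c.png

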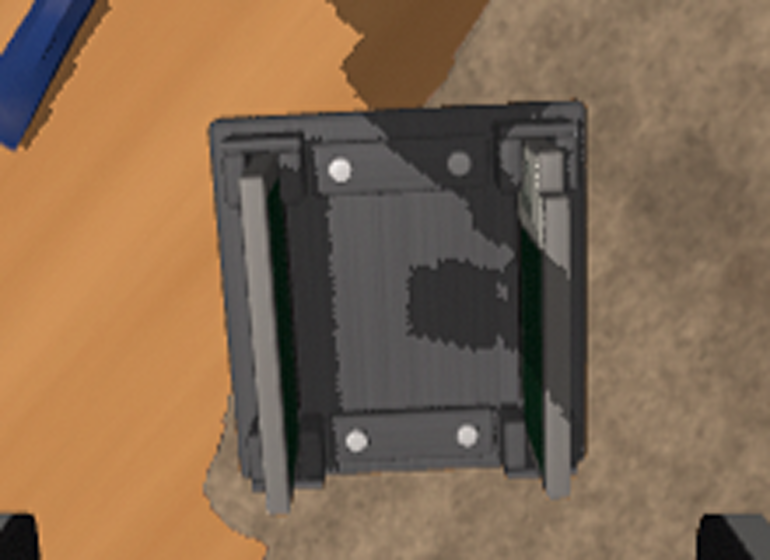

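Two candidates stand in the rack. The left plate (crop 265,340) has no notch and a plain top edge, so it is the spare. The right plate (crop 548,320) has the notch step at its upper end (545,170) and a pale label patch on its left, inner face (530,200), so it is the notched one. Its +x points to image-up and its label faces the rack's middle. Next I'll measure it.

```bash
python3 - <<'E'
from h import *
c=r.calibration("wrist");a=np.load("pose1.npy");pose=(a[0],a[1])
f=lambda u,v:(210+(u+.5)/3.5-.5,110+(v+.5)/3.5-.5)
P=lambda u,v,z:ray(c,f(u,v),z,pose)
e=P(557,494,.068);n=P(552,192,.068);n2=P(545,150,.056)
print("clear end",e,"notch",n,"len",np.linalg.norm(n-e),"tip",n2,np.linalg.norm((n2-e)[:2]))
d=(n2-e)[:2];print("heading",np.degrees(np.arctan2(d[1],d[0])),"centre",(n2+e)/2)
s1=P(278,510,.068);s2=P(252,172,.068);print("spare",s1,s2,np.linalg.norm(s1-s2),(s1+s2)/2)
cs=[P(*q,.012) for q in((212,122),(583,104))]+[P(*q,.012) for q in((583,458),(245,478))]
print(np.round(cs,4),np.mean(cs,0))
R0=Ro.from_rotvec(a[1]).as_matrix();print(R0.round(3))
cc=r.calibration("top")
print([proj(cc,X).round(1) for X in (e,n2,s1,s2)])
cc=r.calibration("scene")
print([proj(cc,X).round(1) for X in (e,n2,s1,s2)])
E
```

```text
clear end [ 0.63572855 -0.02833665  0.068     ] notch [0.57258119 0.04580296 0.068     ] len 0.0973872243255086 tip [0.56550994 0.05408324 0.056     ] 0.10827599241637047
heading 130.42973465878177 centre [0.60061925 0.0128733  0.062     ]
spare [ 0.56743256 -0.0864076   0.068     ] [ 0.49818075 -0.00245364  0.068     ] 0.10883050954580607 [ 0.53280666 -0.04443062  0.068     ]
[[ 0.4776 -0.0066  0.012 ]
 [ 0.5749  0.0737  0.012 ]
 [ 0.658  -0.0257  0.012 ]
 [ 0.562  -0.1075  0.012 ]] [ 0.56811704 -0.01652031  0.012     ]
[[-0.597  0.802 -0.   ]
 [ 0.802  0.597 -0.   ]
 [-0.    -0.001 -1.   ]]
[array([410.8, 191.8]), array([378. , 220.2]), array([435. , 218.4]), array([402.1, 246.7])]
[array([383.6, 169.1]), array([377.7, 193.9]), array([410.6, 174. ]), array([405.9, 196.7])]
```

```bash
python3 - <<'E'
from h import *
th=np.radians(130);u=np.array([np.cos(th),np.sin(th),0])
print(delta([.616,-.005,.16],toolR(-u,[0,0,-1])))
E
```

```text
(array([-48.2,  59.2,  90.3]), array([1.0000e-02, 3.0000e-02, 1.7668e+02]))
```

Request:
arm_command --pt "-48 59 0 0 0 60 60" --pt "-48 59 0 0 0 60 60" --pt "-48 59 0 0 0 60 60" --pt "-48 59 0 0 0 60 60" --pt "-48 59 0 0 0 60 60" --pt "-48 59 0 0 0 60 60" --pt "-48 59 0 0 0 60 60" --pt "-48 59 40 0 0 120 60" --pt "-48 59 40 0 0 120 60" --pt "-48 59 40 0 0 120 60" --pt "-48 59 40 0 0 120 60" --pt "-48 59 40 0 0 120 60" --pt "-48 59 40 0 0 120 60" --pt "-48 59 40 0 0 120 60"

```text
time: 3.2
position: [0.6159, -0.0048, 0.2104]
tcp_rot: [3.137, 0.174, -0.0]
contact_force: [0.3, 0.1, 0.1]
opening: 0.704
```

```bash
python3 - <<'E'
from h import *
s=r.get_state();print(s["joints"].round(3),s["opening"])
th=np.radians(130);u=np.array([np.cos(th),np.sin(th),0])
print(delta([.616,-.005,.12],toolR(-u,[0,0,-1])))
E
```

```text
[-0.121  0.349  1.449 -0.     1.344  1.34 ] 0.7037395284136949
(array([ 0.1,  0.2, 90.4]), array([ 1.000e-02, -0.000e+00,  5.634e+01]))
```

Request:
arm_command --pt "0 0 50 0 0 56.3 60" --pt "0 0 50 0 0 56.3 60" --pt "0 0 50 0 0 56.3 60" --pt "0 0 50 0 0 56.3 60" --pt "0 0 50 0 0 56.3 60" --pt "0 0 50 0 0 56.3 60" --pt "0 0 50 0 0 56.3 60" --pt "0 0 80 0 0 56.3 60" --pt "0 0 80 0 0 56.3 60" --pt "0 0 80 0 0 56.3 60"

```text
time: 4.2
position: [0.6156, -0.0043, 0.1301]
tcp_rot: [2.852, -1.317, -0.002]
contact_force: [0.6, -0.4, 0.3]
opening: 0.704
```

```bash
python3 - <<'E'
from h import *
p,v=cur();print(p,r.get_state()["joints"].round(3))
im=r.capture("wrist"); cv2.imwrite("pics/wrist2.png",im[...,::-1]);np.save("pose2.npy",np.array([p,v]))
E
```

```text
[ 0.61561756 -0.00432101  0.1300977 ] [-0.12   0.406  1.568 -0.     1.169  2.316]
```

View pics/wrist2.png

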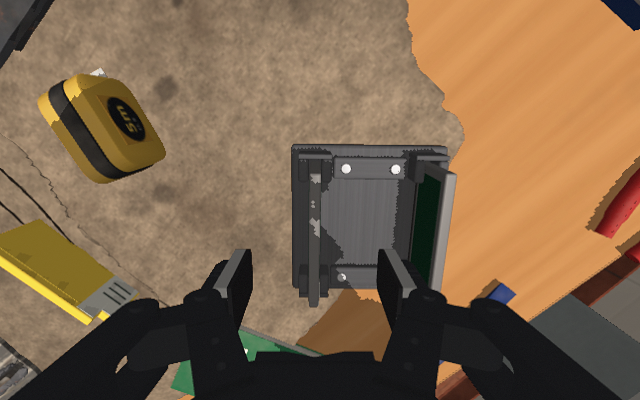

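```bash
python3 - <<'E'
from h import *
c=r.calibration("wrist");a=np.load("pose2.npy");pose=(a[0],a[1])
im=cv2.imread("pics/wrist2.png");cv2.imwrite("pics/w2c.png",cv2.resize(im[135:315,270:470],(600,540),interpolation=cv2.INTER_CUBIC))
e=ray(c,(314.5,172.5),.068,pose);n=ray(c,(314.5,305),.056,pose);print(e,n,np.linalg.norm((n-e)[:2]))
R=Ro.from_rotvec(a[1]).as_matrix();
for q in (e,n): print((R.T@(q-a[0])*1000).round(1))
E
```

```text
[ 0.63730307 -0.03013864  0.068     ] [0.56700095 0.05203149 0.056     ] 0.10814027276110093
[33.8  0.2 62.1]
[-74.3   0.4  74.2]
```

View pics/w2c.png

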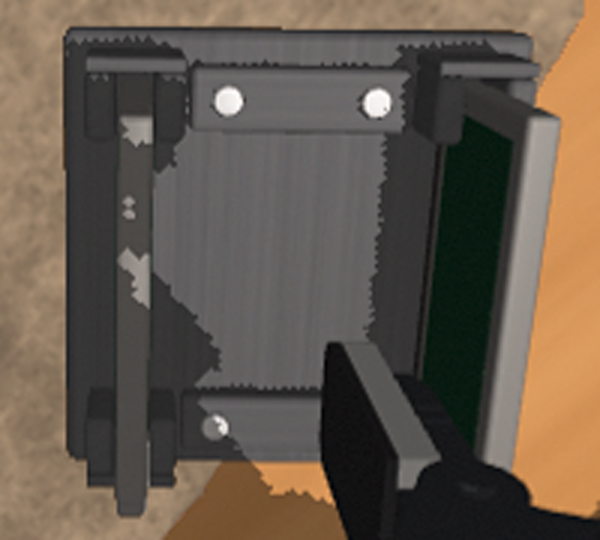

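The clear end sits 34 mm ahead along tool x, and the plate is centred between the fingers (0.3 mm off). I'll descend 96 mm to a TCP height of 0.034 and close.

Request:
arm_command --pt "2 0 40 0 0 0 60" --pt "2 0 60 0 0 0 60" --pt "2 0 80 0 0 0 60" --pt "2 0 96 0 0 0 60" --pt "2 0 96 0 0 0 60" --pt "2 0 96 0 0 0 60"

```text
time: 4.85
position: [0.6184, -0.0054, 0.0354]
tcp_rot: [-2.853, 1.315, -0.002]
contact_force: [0.3, 0.7, 0.5]
opening: 0.701
```

Request:
arm_command --pt "0 0 0 0 0 0 30" --pt "0 0 0 0 0 0 15" --pt "0 0 0 0 0 0 0" --pt "0 0 0 0 0 0 0" --pt "0 0 0 0 0 0 0" --pt "0 0 0 0 0 0 0" --pt "0 0 0 0 0 0 0" --pt "0 0 0 0 0 0 0" --pt "0 0 0 0 0 0 0" --pt "0 0 0 0 0 0 0"

```text
time: 5.85
position: [0.6177, -0.0054, 0.0351]
tcp_rot: [2.853, -1.315, 0.001]
contact_force: [-1.8, -0.8, 5.3]
opening: 0.083
```

```bash
python3 - <<'E'
from h import *
print(r.get_state())
E
```

```text
{'time': 5.85, 'joints': array([-1.20994425e-01,  5.00340237e-01,  1.67721225e+00, -5.83926414e-04,
        9.63354496e-01,  2.31400554e+00]), 'dq': array([ 1.10183251e-03,  1.86889408e-03, -5.13416406e-05, -7.14808598e-05,
        1.08654764e-03, -8.97169011e-04]), 'effort': array([  0.67932179, -45.91157913, -18.35194945,   0.31142486,
        -0.50769668,  -0.06848806]), 'position': array([ 0.61769411, -0.00536934,  0.0350788 ]), 'tcp_rot': array([ 2.85283605e+00, -1.31505875e+00,  1.25585371e-03]), 'contact_force': array([-1.82219156, -0.82322368,  5.28584633]), 'moment': array([-0.20416401,  0.26093769, -0.07652742]), 'opening': 0.08333740264249119}
```

Opening of 0.083 × 85 ≈ 7 mm fits the 8 mm plate, so it is gripped. I'll lift it straight up.

Request:
arm_command --pt "0 0 -15 0 0 0 0" --pt "0 0 -30 0 0 0 0" --pt "0 0 -50 0 0 0 0" --pt "0 0 -75 0 0 0 0" --pt "0 0 -100 0 0 0 0" --pt "0 0 -130 0 0 0 0" --pt "0 0 -160 0 0 0 0" --pt "0 0 -190 0 0 0 0" --pt "0 0 -190 0 0 0 0" --pt "0 0 -190 0 0 0 0" --pt "0 0 -190 0 0 0 0"

```text
time: 6.95
position: [0.6165, -0.0049, 0.2224]
tcp_rot: [2.852, -1.315, -0.005]
contact_force: [0.9, 0.3, -1.1]
opening: 0.086
```

```bash
python3 - <<'E'
from h import *
p,v=cur();print(r.get_state()["opening"],r.get_state()["joints"].round(3))
im=r.capture("wrist"); cv2.imwrite("pics/wrist3.png",im[...,::-1])
im=r.capture("scene"); cv2.imwrite("pics/scene3.png",im[...,::-1])
# target: heading a, tool pitch 60 from down
B=np.array([.541,.183,.012]);Lz=.19
for a in (20,25,30,35):
  t=np.radians(60);ar=np.radians(a);h=np.array([np.cos(ar),np.sin(ar),0])
  z=np.sin(t)*h+np.array([0,0,-np.cos(t)])
  px=np.array([np.sin(ar),-np.cos(ar),0])  # plate x
  R=toolR(-px,z); py=R[:,1]
  lab=np.array([B[0],B[1],Lz])
  # grasp = centre -23.5 px ; label = centre +41px+4py ; in-plate height: grasp above centre by 14mm(plate z=-tool z)
  g=lab-.0645*px-.004*py-z*.014
  tcp=g+z*.019
  print(a,py.round(2),"g",g.round(3),"tcp",tcp.round(3),"radial hdg",np.degrees(np.arctan2(tcp[1],tcp[0])).round(1),delta(tcp,R))
E
```

```text
0.08595306420928488 [-0.121  0.345  1.425  0.     1.375  2.314]
20 [0.47 0.17 0.87] g [0.506 0.239 0.194] tcp [0.521 0.244 0.184] radial hdg 25.1 (array([-251.4,  -89.5,   38.7]), array([ -14.78,   81.03, -139.88]))
25 [0.45 0.21 0.87] g [0.501 0.235 0.194] tcp [0.516 0.242 0.184] radial hdg 25.2 (array([-253.4,  -84.2,   38.7]), array([ -11.49,   83.33, -143.86]))
30 [0.43 0.25 0.87] g [0.497 0.232 0.194] tcp [0.511 0.24  0.184] radial hdg 25.2 (array([-254.8,  -78.8,   38.8]), array([  -8.03,   85.59, -147.79]))
35 [0.41 0.29 0.87] g [0.492 0.228 0.194] tcp [0.506 0.237 0.184] radial hdg 25.1 (array([-255.8,  -73.2,   38.8]), array([  -4.41,   87.82, -151.66]))
```

View pics/wrist3.png

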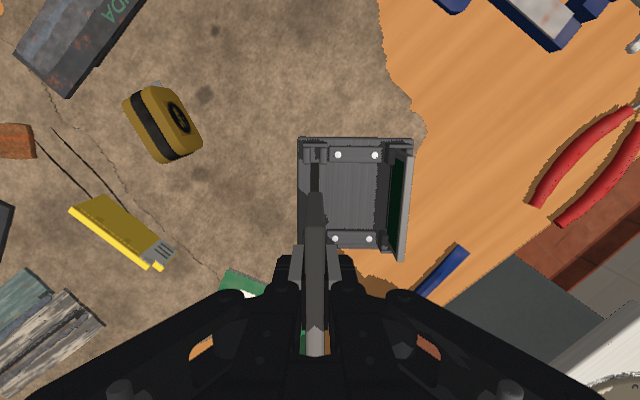

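View pics/scene3.png

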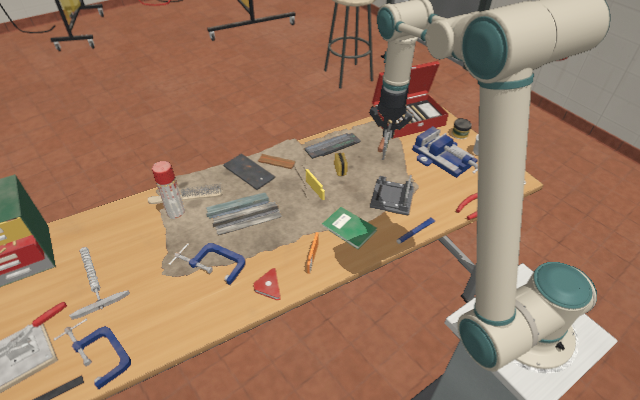

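The plate is held between the fingers at (315,200–355), and the spare is still in the rack. Next I'll carry it at height and turn it, staged.

Request:
arm_command --pt "-254 -82 -18 0 0 -80 0" --pt "-254 -82 -18 0 0 -80 0" --pt "-254 -82 -18 0 0 -80 0" --pt "-254 -82 -18 0 0 -80 0" --pt "-254 -82 -18 0 0 -80 0" --pt "-254 -82 -18 0 0 -80 0" --pt "-254 -82 -18 0 0 -80 0" --pt "-254 -82 -18 0 0 -80 0" --pt "-254 -82 -18 0 0 -80 0" --pt "-254 -82 -18 0 0 -80 0" --pt "-254 -82 -18 0 0 -165 0" --pt "-254 -82 -18 0 0 -165 0" --pt "-254 -82 -18 0 0 -165 0" --pt "-254 -82 -18 0 0 -165 0" --pt "-254 -82 -18 0 0 -165 0" --pt "-254 -82 -18 0 0 -165 0" --pt "-254 -82 -18 0 0 -165 0" --pt "-254 -82 -18 0 0 -165 0" --pt "-254 -82 -18 0 0 -165 0" --pt "-254 -82 -18 0 0 -165 0"

```text
time: 9.05
position: [0.5144, 0.2411, 0.2409]
tcp_rot: [-1.668, -2.66, 0.003]
contact_force: [-0.5, -0.1, -0.9]
opening: 0.088
```

```bash
cat > t.py <<'E'
from h import *
s=r.get_state();print(s["opening"],s["joints"].round(3))
B=np.array([.541,.183,.012]);Lz=.19
for a,tt in ((25,60),(25,50)):
  t=np.radians(tt);ar=np.radians(a);h=np.array([np.cos(ar),np.sin(ar),0])
  z=np.sin(t)*h+np.array([0,0,-np.cos(t)])
  px=np.array([np.sin(ar),-np.cos(ar),0])
  R=toolR(-px,z); py=R[:,1]
  lab=np.array([B[0],B[1],Lz])
  g=lab-.0645*px-.004*py-z*.014
  tcp=g+z*.019
  print(a,"tcp",tcp.round(3),delta(tcp,R))
E
python3 t.py
```

```text
0.08849753484721543 [ 0.316  0.262  1.501  0.     1.381 -0.135]
25 tcp [0.516 0.242 0.184] (array([ 0.5,  2. , 56.8]), array([-60.14,  -0.45,   0.74]))
25 tcp [0.515 0.242 0.184] (array([ 0.5,  1. , 57.2]), array([-50.14,  -0.38,   0.77]))
```

Request:
arm_command --pt "0 2 30 -20 0 0 0" --pt "0 2 30 -20 0 0 0" --pt "0 2 30 -20 0 0 0" --pt "0 2 57 -40 0 0 0" --pt "0 2 57 -40 0 0 0" --pt "0 2 57 -40 0 0 0" --pt "0 2 57 -60 0 0 0" --pt "0 2 57 -60 0 0 0" --pt "0 2 57 -60 0 0 0" --pt "0 2 57 -60 0 0 0" --pt "0 2 57 -60 0 0 0" --pt "0 2 57 -60 0 0 0"

```text
time: 10.25
position: [0.5026, 0.2673, 0.1793]
tcp_rot: [1.318, 2.199, 1.076]
contact_force: [0.0, 0.3, -1.2]
opening: 0.083
```

```bash
python3 t.py; python3 - <<'E'
from h import *
p,v=cur();np.save("pose4.npy",np.array([p,v]))
for n in("wrist","top","scene"): cv2.imwrite(f"pics/{n}4.png",r.capture(n)[...,::-1])
cv2.imwrite("pics/s4c.png",cv2.resize(cv2.imread("pics/scene4.png")[100:260,270:470],(750,600),interpolation=cv2.INTER_CUBIC))
cv2.imwrite("pics/t4c.png",cv2.resize(cv2.imread("pics/top4.png")[160:280,270:430],(800,600),interpolation=cv2.INTER_CUBIC))
E
```

```text
0.08328088723029234 [ 0.154  0.07   2.326  1.787  0.336 -1.992]
25 tcp [0.516 0.242 0.184] (array([-27.7,   4.6,  -5.2]), array([-10.53,  -6.69,  -0.58]))
25 tcp [0.515 0.242 0.184] (array([-27.6,   3.6,  -5.8]), array([-0.54, -6.7 ,  0.01]))
```

View pics/s4c.png

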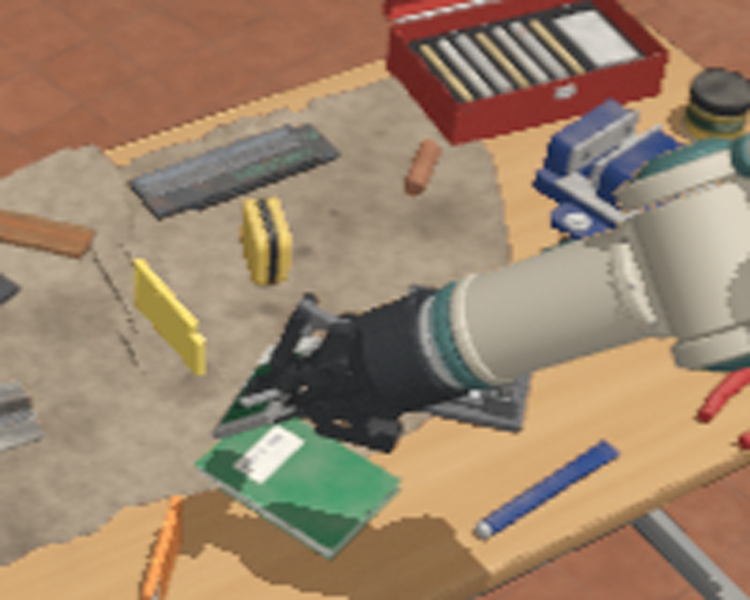

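View pics/t4c.png

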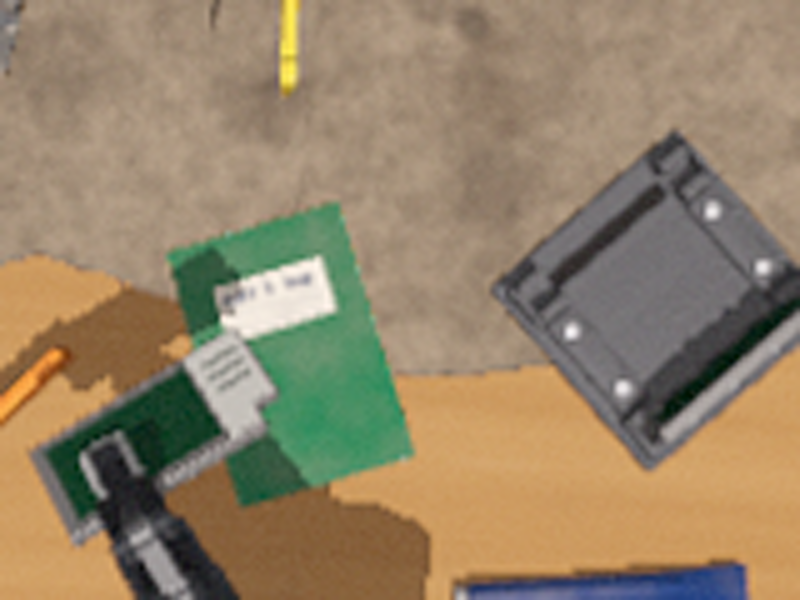

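View pics/wrist4.png

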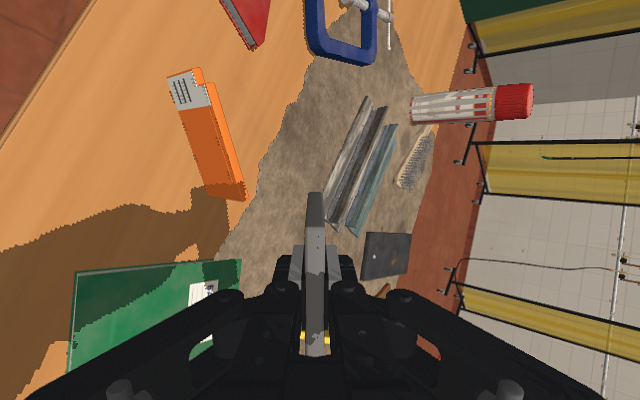

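The plate is up with the label facing up. In the top crop the bars are at (230,370), notch at (265,405). The arm stopped short near a wrist singularity, so the label is off the book's centre. I'll compute the actual label position from the TCP and check it against the image.

```bash
cat > l.py <<'E'
from h import *
s=r.get_state();p,v=cur();R=Ro.from_rotvec(v).as_matrix()
lab=p-R[:,2]*.005-R[:,0]*.0645+R[:,1]*.004
print("lab",lab.round(4),"off",(lab[:2]-[.541,.183]).round(4),"tilt",np.degrees(np.arccos(R[2,1])).round(1),s["joints"].round(3),s["opening"].round(3),s["time"])
print("proj top",proj(r.calibration("top"),lab),"to fix, keeping orientation", (R.T@(np.array([.541,.183,.19])-lab)*1000).round(1))
E
python3 l.py; python3 -c "print(270+230/5,160+370/5)"
```

```text
316.0 234.0Traceback (most recent call last):
  File "l.py", line 4, in <module>
    print("lab",lab.round(4),"off",(lab[:2]-[.541,.183]).round(4),"tilt",np.degrees(np.arccos(R[2,1])).round(1),s["joints"].round(3),s["opening"].round(3),s["time"])
                                                                                                                                     ^^^^^^^^^^^^^^^^^^
AttributeError: 'float' object has no attribute 'round'
```

```bash
sed -i 's/s\["opening"\].round(3)/s["opening"]/' l.py; python3 l.py
```

```text
lab [0.5335 0.2104 0.1798] off [-0.0075  0.0274] tilt 40.7 [ 0.155  0.07   2.325  1.776  0.335 -1.979] 0.08116344648986508 10.4
proj top [315.80960466 235.44425238] to fix, keeping orientation [-26.7   4.6 -13.5]
```

The model and the image agree: predicted (316,235), seen (316,234). The offset is 28 mm, so I'll correct it with the orientation kept.

Request:
arm_command --pt "-10 2 -5 0 0 0 0" --pt "-20 4 -10 0 0 0 0" --pt "-26 5 -13 0 0 0 0" --pt "-26 5 -13 0 0 0 0" --pt "-26 5 -13 0 0 0 0"

```text
time: 10.9
position: [0.511, 0.2412, 0.1907]
tcp_rot: [1.317, 2.199, 1.076]
contact_force: [-0.1, 0.9, -1.2]
opening: 0.079
```

```bash
python3 l.py
```

```text
lab [0.5425 0.1846 0.1921] off [0.0015 0.0016] tilt 40.5 [ 0.06   0.045  2.309  1.591  0.397 -1.856] 0.07938666156220638 10.9
proj top [327.39205084 231.27511473] to fix, keeping orientation [-0.8 -2.9 -0.3]
```

Request:
arm_command --pt "0 0 0 0 0 0 0" --pt "0 0 0 0 0 0 0" --pt "0 0 0 0 0 0 0" --pt "0 0 0 0 0 0 0" --pt "0 0 0 0 0 0 0" --pt "0 0 0 0 0 0 0" --pt "0 0 0 0 0 0 0" --pt "0 0 0 0 0 0 0"

```text
time: 11.7
position: [0.511, 0.2412, 0.1907]
tcp_rot: [1.317, 2.199, 1.077]
contact_force: [-0.1, 0.7, -0.9]
opening: 0.084
```

```bash
python3 l.py; python3 - <<'E'
from h import *
for n in("wrist","top","scene"): cv2.imwrite(f"pics/{n}5.png",r.capture(n)[...,::-1])
cv2.imwrite("pics/t5c.png",cv2.resize(cv2.imread("pics/top5.png")[160:280,270:430],(800,600),interpolation=cv2.INTER_CUBIC))
cv2.imwrite("pics/s5c.png",cv2.resize(cv2.imread("pics/scene5.png")[100:260,270:470],(750,600),interpolation=cv2.INTER_CUBIC))
E
```

```text
lab [0.5425 0.1845 0.1921] off [0.0015 0.0015] tilt 40.5 [ 0.059  0.045  2.309  1.593  0.397 -1.858] 0.08427275725795781 11.7
proj top [327.42527446 231.29510664] to fix, keeping orientation [-0.7 -2.9 -0.2]
```

View pics/t5c.png

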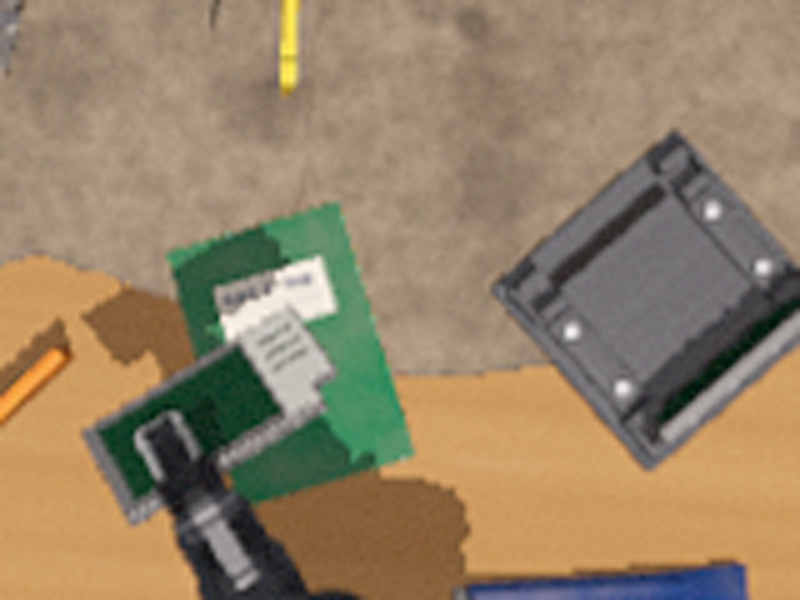

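View pics/s5c.png

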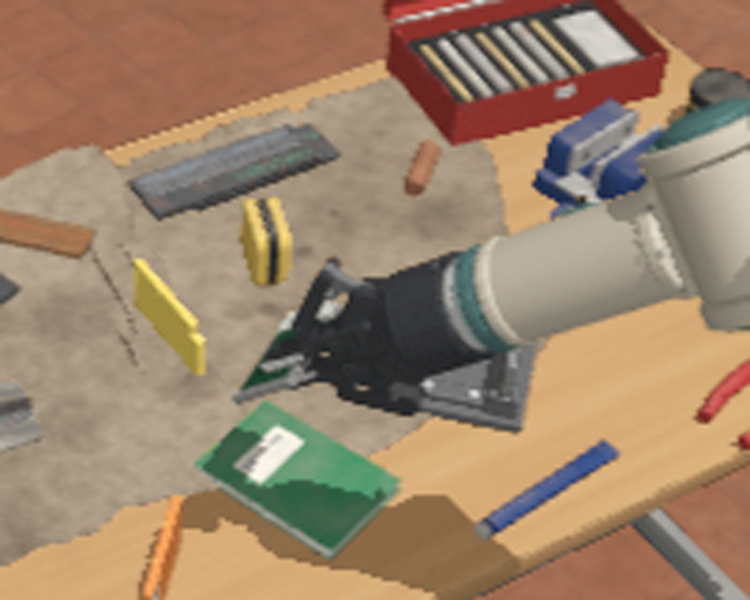

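The label bars are at top crop (287,352), which is image (327,230), matching the prediction over the book's middle. The fingers are on the clear part, the spare is still in the rack, and the pose is steady. I'm handing it in.

```bash
python3 -c "
from station import r
print(r.job_done()); s=r.get_state(); print(s['position'],s['opening'],s['time'])"
```

```text
the job is handed in; nothing more can be done
None
the job is handed in; nothing more can be done
```

I took the notched plate out of the rack by its clear part, about 23 mm from its middle. I'm holding it, label up, over the middle of the log book, and the job is handed in (no verdict is reported).

**Final position:** The label is about 2 mm from the book's middle and 0.19 m above the table. The label face is about 40° from straight up, inside the limit but steeper than the 30° I aimed for. These figures come from the tool pose, and the top picture agrees to about 1 pixel.

**Grip:** The grasp is about 65 mm from the label centre, so the fingers are off the frosted end. The pose and the finger opening held steady for 0.8 s before hand-in. The grip force itself is not measured; the opening of about 7 mm fits the 8 mm plate.

**Other things:** The last pictures show the un-notched plate in the rack and the tape where it was. I did not check the magnet in a final picture, but the arm stayed well away from it.

**What went wrong:** The first tilt stopped short because of a wrist limit, leaving the label 28 mm off. I mended that with a small shift.

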